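# Pack two lidded jars into the ware tote

## Task

Pack the two lidded jars for carrying to the kiln: stand the straight round jar and the square jar upright in the wooden tote, one in each compartment (either way round), each closed with its own lid, the one that fits its mouth, seated fully home on the rim. The spare lids, one too big and one too small, and the flared beaker belong to other work: leave them where they are.

Things in the scene. Friction and masses are not known exactly. Their poses are not given: they have to be found in the camera images.
- ware_tote: Low open wooden tote fixed to the bench, outside 132 mm (x) by 254 mm (y). Origin: centre of underside; floor top at z 9 mm. A 28 mm high divider at y = 0 makes two compartments, each 112 x 112 mm inside, centred at y = +61 and -61 mm (x = 0). Walls 10 mm thick: long walls (x = -61, +61 mm) 30 mm high, end boards (y = -122, +122 mm) 38 mm high with a hand slot.
- jar_round: Straight round open jar of brown fired clay, 66 mm outside diameter, 64 mm high, wall 6 mm, round mouth 54 mm across. Origin: centre of its underside; z up.
- jar_square: Square open jar of brown fired clay, 58 x 58 mm outside (sides along its x and y), 64 mm high, wall 6 mm, square mouth 46 x 46 mm. Origin: centre of its underside; z up.
- lid_round: Clay lid of the round jar, knob up. Origin: under the flange, centre. Heights from there: tapered round flange 0-14 mm (35 mm across at the foot, 49 at the top), plate 64 mm across 14-22 mm, round knob up to 46 mm (neck 17 mm across, 23 mm across from 32 to 42 mm). Seated, the plate lies on the rim and its origin is 50 mm above the jar's.
- lid_square: Clay lid of the square jar, knob up. Origin: under the flange, centre. Heights: tapered square flange 0-14 mm (27 mm wide at the foot, 41 at the top), plate 58 x 58 mm (sides along x, y) 14-22 mm, neck 16 mm, square knob 22 mm wide (in line with the sides) 29-46 mm. Seated, sides in line with the jar's (any quarter turn), its origin is 50 mm above the jar's.
- lid_round_big: Spare round clay lid, same make and heights as the other round lid but too big for the round jar: plate 84 mm across, flange 69 mm, same 23 mm knob. Origin: under its flange, centre. Not to be packed.
- lid_square_small: Spare square clay lid, same make and heights as the other square lid but too small (would fall into the square jar): plate 42 x 42 mm, flange 30 mm, same 22 mm knob. Origin: under its flange, centre. Not to be packed.
- beaker: Open flared beaker of the same clay, 44 mm across the foot, 58 mm across the rim, 84 mm high, has no lid. Origin: centre of its underside. Not to be packed.
Not all that is in view belongs to the job. Leave any purple look-alike of the lid_square alone.

How it is judged:
At the end, for the whole second after the job is handed in: Both jars upright (0.08 rad) on the tote floor, one per compartment; each lid on its own jar, origin 46-54 mm above the jar's, within 8 mm of its axis, level to 0.08 rad; all released and at rest; both spare lids and the beaker upright within 30 mm of their start (((y of jar_round in the frame of ware_tote between 0.025 and 0.097 m and y of jar_square in the frame of ware_tote between -0.097 and -0.025 m) or (y of jar_round in the frame of ware_tote between -0.097 and -0.025 m and y of jar_square in the frame of ware_tote between 0.025 and 0.097 m)) and x of jar_round in the frame of ware_tote between -0.034 and 0.034 m and z of jar_round in the frame of ware_tote between 0.005 and 0.014 m and angle between each of jar_round, jar_square's own z axis and vertical below 0.08 rad and z of lid_round in the frame of jar_round between 0.046 and 0.054 m and horizontal distance between lid_round and jar_round below 0.008 m and angle between the z axis of lid_round and the z axis of jar_round, either way round below 0.08 rad and linear speed of each of jar_round, lid_round, jar_square, lid_square below 0.02 m/s and angular speed of each of jar_round, lid_round, jar_square, lid_square below 0.2 rad/s and x of jar_square in the frame of ware_tote between -0.034 and 0.034 m and z of jar_square in the frame of ware_tote between 0.005 and 0.014 m and z of lid_square in the frame of jar_square between 0.046 and 0.054 m and horizontal distance between lid_square and jar_square below 0.008 m and angle between the z axis of lid_square and the z axis of jar_square, either way round below 0.08 rad and distance of each of lid_round_big, lid_square_small, beaker from where it was at the start of the episode below 0.03 m and angle between each of lid_round_big, lid_square_small, beaker's own z axis and vertical below 0.15 rad); the robot touches nothing.
It fails at once if the big round lid is shifted more than 30 mm or tipped over (distance of lid_round_big from where it was at the start of the episode above 0.03 m or angle between lid_round_big's own z axis and vertical above 0.5 rad).
It fails at once if the small square lid is shifted more than 30 mm or tipped over (distance of lid_square_small from where it was at the start of the episode above 0.03 m or angle between lid_square_small's own z axis and vertical above 0.5 rad).
It fails at once if the beaker is shifted more than 30 mm or tipped over (distance of beaker from where it was at the start of the episode above 0.03 m or angle between beaker's own z axis and vertical above 0.5 rad).
It also fails if it takes over 109 s, if anything falls off the work surface, if the arm or the gripper's body presses on something with over 40 N, if the wrist force passes 120 N, or if a joint passes its speed limit or range.

## Robot

A 6-joint arm with a two-finger parallel gripper is mounted at the origin on a cart in front of the work surface, level with it; the furniture and walls round the work are solid. World frame = base frame: x ahead of the robot, y to its left, z up, the work surface at z = 0. Lengths are in m, angles in rad, forces in N, time in s.
With the tool pointing down it reaches from about 0.425 to 0.95 m from the base axis. Payload 3.5 kg.
Tool frame: the origin (TCP) lies midway between the tips of the shut fingers; the grasp point (between the pads) lies 19 mm behind it (ctrl.pinch_z is the distance from the TCP to the grasp point, in m); z points along the fingers, y is the line along which they close (so a half turn about z gives the same grasp; the last joint's range is limited). The gripper opens to 85 mm and grips with 20 to 120 N. Pads are 22 mm wide; open, the fingers measure 114 mm over their backs; the gripper's body (76 mm by 85 mm) begins 54 mm behind the grasp point. The pads swing forward as they close: fully open they stand 13 mm farther back than shut.
Start: joints at [-1.334, 0.286, 1.577, -0, 1.279, -0.15], TCP at [0.255, -0.625, 0.231] pointing down, gripper open.
Joint ranges: [-2.77, 2.77], [-0.9, 2.22], [0.21, 2.48], [-1.53, 4.67], [0.24, 2.81], [-2.84, 2.84]. Speed limits (rad/s): [2.79, 2.79, 3.14, 3.14, 3.14, 3.14].

## Interface

Orientations are given as a unit quaternion [x, y, z, w].
In Python, from plant import get_state, viewer, sign_off, ctrl gives the robot as it stands. The module is installed in compiled form; this text tells all that it offers.
- The arm moves only by the shell command python3 -m handwheel 'ROWS' [FORCE]. ROWS is JSON, a list that holds one entry, the list of rows, each a list of 5 numbers: the finger opening in m, from 0 to 0.0854, then the shift along the tool's x, y, z in m, then the turn about the tool's z in degrees. In form: [[[claw, x, y, z, spin], ...]]. A call has 1 to 12 rows; each row shifts and turns the commanded pose from where the row before left it, along the tool's axes as they then stand; what a row does not reach is not made up. A row lasts 1/12 s, in which the tool goes at most 41.7 mm and 7.16 degrees, less where a joint would pass 70% of its speed; a pose out of reach is approached as far as the arm can. A call is refused whole if a number of a shift passes 0.0417 or a number of a turn 7.16, either way. A call with a gripper value outside its range is refused whole. The fingers move at their own pace and stop on an object; FORCE is the grip in N (left out, the last holds). Time passes only in rows, so rows that do not move let the fingers close. It gives the time, the measured TCP pose, the force, the opening and the grip force at its end, in the units of the state.
- get_state(): the state, without advancing time (a new reading comes with each control period).
- viewer.read_camera(name): name is "scene" or "side" or "wrist"; returns the picture (384x512x3 uint8, blue, green, red); there is no depth.
- viewer.camera_params(name): a dict with "fov_y" (degrees; the focal length in pixels is half the picture's height over the tangent of half this angle, whatever the lens; pixels are square), "cx", "cy" (the principal point, pixels), "xyz" and "attitude" of the camera in the world; the wrist camera has in their place "hand_eye" (4x4, takes a point from camera to tool coordinates, whose origin is the TCP and whose axes are the flange's). Camera axes: x right, y up, looking along -z (the intrinsics and any distortion apply to the point x, -y, -z); pixel columns grow to the right and rows downward; lengths in m; the calibration is good to about 2 mm. A picture is of the moment at which its call begins: read the wrist's pose just before it. camera_params takes no time and is no camera call.
- sign_off(): hands the job in; it is judged then, once.
Trained networks look in the newest picture that a camera, given by its name, has taken for a name from the list of things; names that differ only in an ending like _2 or _b are one class to them, and where a whole thing is asked for, a point or a joint stands for the part that bears it (a point fixed in the world has none). Each returns a list of dicts, best first, with "confidence" (0 to 1); they miss things now and then, are a little off and sometimes report something else, mostly with a low value. They report only what shows in the picture. A call takes as long as a camera call. They do not tell look-alikes from the thing itself.
- viewer.look_for(camera, name): "extent" ([left, top, width, height] as shares, 0 to 1, of the picture: columns of its width, rows of its height, round what is visible of it).
- viewer.outline_of(camera, name): "mask" (384x512 bool, what is visible of it) and "extent" ([left, top, width, height] as shares, 0 to 1, of the picture: columns of its width, rows of its height, round what is visible of it).
- viewer.pinpoint(camera, name): "xy" ([column, row] as shares, 0 to 1, of the picture: columns of its width, rows of its height: a listed point, or the origin of a listed thing).
The state is a dict: "time": time; "qpos": joint angles; "dq": joint speeds; "joint_efforts": joint torques, N m; "eef_pos": TCP position; "tcp_rot": TCP orientation; "contact_force": force on the tool from outside, world axes, zero at the start; "wrist_torque": the same for the moment, N m; "opening": opening from 0.0 (shut) to 1.0 (fully open); "finger_force": force on a finger pad.
Only numpy, scipy, OpenCV 4.12 (cv2) and the standard library are available. Lean on these libraries where they do the work, as an engineer would, in place of code of your own. Each camera call takes 0.05 s, during which the arm holds its last target. There are 200 camera calls.

## Working session

There is one attempt and no reset: what is moved stays moved. The work goes in short steps, Python scripts to look and compute and a shell command to move; the robot and the scene stay as the last step left them, time stands still between calls to the robot, and variables do not carry over. Pictures are saved under pics/ and viewed, at most 14 in all, crops included, and the job is handed in when it is done.

```bash
mkdir -p pics; ls; cat > h.py <<'E'
import numpy as np, cv2
from plant import get_state, viewer, ctrl
from scipy.spatial.transform import Rotation as R
def cam(name):
    p=viewer.camera_params(name)
    f=192/np.tan(np.radians(p['fov_y'])/2)
    if 'hand_eye' in p:
        s=get_state(); T=np.eye(4); T[:3,:3]=R.from_quat(s['tcp_rot']).as_matrix(); T[:3,3]=s['eef_pos']
        T=T@np.array(p['hand_eye'])
    else:
        T=np.eye(4); a=np.array(p['attitude'])
        T[:3,:3]=R.from_quat(a).as_matrix() if a.size==4 else a.reshape(3,3); T[:3,3]=p['xyz']
    return T,f,p['cx'],p['cy'],p
def px2w(c,u,v,z):
    T,f,cx,cy,_=c
    d=T[:3,:3]@np.array([(u-cx)/f,-(v-cy)/f,-1.]); o=T[:3,3]
    return o+d*(z-o[2])/d[2]
def w2px(c,P):
    T,f,cx,cy,_=c
    q=T[:3,:3].T@(np.array(P)-T[:3,3]); return cx+f*q[0]/-q[2], cy+f*q[1]/q[2]
E
python3 - <<'E'
from h import *
for n in ['scene','side','wrist']:
    c=cam(n); im=viewer.read_camera(n); cv2.imwrite(f'pics/{n}0.png',im)
    print(n,c[4])
s=get_state(); print(s)
for n in ['scene','side']:
  for t in ['ware_tote','jar_round','jar_square','lid_round','lid_square','lid_round_big','lid_square_small','beaker']:
    for r in viewer.pinpoint(n,t)[:3]:
        u,v=r['xy'][0]*512,r['xy'][1]*384
        print(n,t,round(r['confidence'],2),(round(u),round(v)),px2w(cam(n),u,v,0).round(3))
E
```

```text
pics
scene {'fov_y': 55.12963128768886, 'cx': 261.3657227944313, 'cy': 187.57267243913674, 'xyz': array([ 0.11557524, -0.80917293,  0.95839636]), 'attitude': array([ 0.34805393, -0.09814824, -0.2389105 ,  0.90119208])}
side {'fov_y': 44.47803416606012, 'cx': 243.49290439510222, 'cy': 192.73518266425515, 'xyz': array([-0.21752545, -1.3084159 ,  0.64664535]), 'attitude': array([ 0.53495602, -0.15307299, -0.22241524,  0.80057615])}
wrist {'fov_y': 63.77885034975601, 'cx': 255.589581195573, 'cy': 193.94926903476704, 'hand_eye': array([[ 6.71297185e-04,  9.44418649e-01,  3.28744529e-01,
         8.50733928e-02],
       [ 9.99999569e-01, -4.23201560e-04, -8.26226528e-04,
        -2.99082015e-04],
       [-6.41178544e-04,  3.28744942e-01, -9.44418526e-01,
        -1.42559067e-01],
       [ 0.00000000e+00,  0.00000000e+00,  0.00000000e+00,
         1.00000000e+00]])}
{'time': 0.15, 'qpos': array([-1.33404177e+00,  2.86991909e-01,  1.57780564e+00,  4.84801825e-06,
        1.27862009e+00, -1.50009586e-01]), 'dq': array([ 0.00039692, -0.00293195, -0.00438254, -0.00037257,  0.00117407,
        0
[... 738 characters left out ...]
0.   ]
scene lid_square 0.75 (334, 289) [ 0.546 -0.494  0.   ]
scene lid_square 0.66 (378, 291) [ 0.65 -0.56  0.  ]
scene lid_round_big 0.49 (192, 142) [0.444 0.29  0.   ]
scene beaker 0.43 (222, 188) [0.437 0.009 0.   ]
side ware_tote 0.9 (228, 186) [0.59 0.12 0.  ]
side jar_round 0.67 (192, 168) [0.556 0.365 0.   ]
side jar_square 0.7 (193, 192) [0.448 0.128 0.   ]
side lid_round 0.79 (250, 235) [ 0.448 -0.263  0.   ]
side lid_square 0.79 (299, 244) [ 0.539 -0.379  0.   ]
side lid_square 0.71 (328, 261) [ 0.548 -0.495  0.   ]
side lid_round_big 0.45 (172, 177) [0.446 0.311 0.   ]
side lid_square_small 0.53 (220, 219) [ 0.425 -0.118  0.   ]
side beaker 0.74 (211, 205) [ 0.451 -0.004  0.   ]
```

```bash
python3 - <<'E'
import cv2
a=cv2.imread('pics/scene0.png');cv2.imwrite('pics/s_crop.png',cv2.resize(a[60:330,130:440],None,fx=2.2,fy=2.2,interpolation=cv2.INTER_CUBIC))
a=cv2.imread('pics/side0.png');cv2.imwrite('pics/d_crop.png',cv2.resize(a[100:300,120:380],None,fx=2.9,fy=2.9,interpolation=cv2.INTER_CUBIC))
E
```

```text
(no output)
```

View pics/s_crop.png

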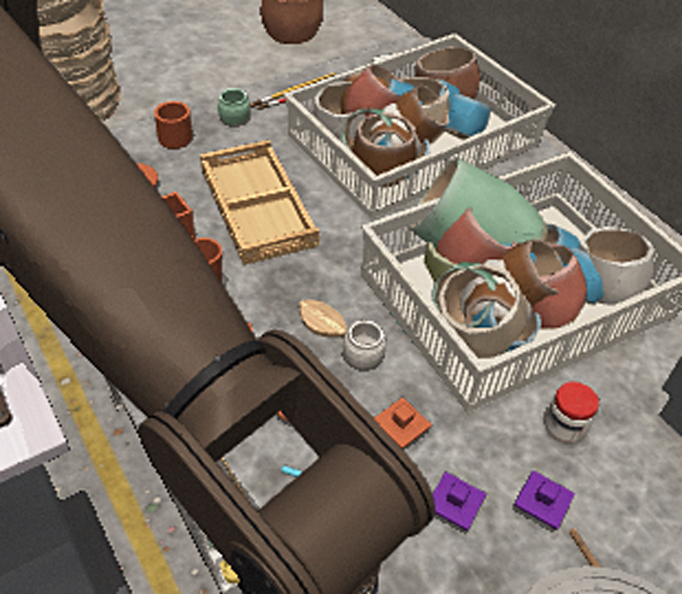

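View pics/d_crop.png

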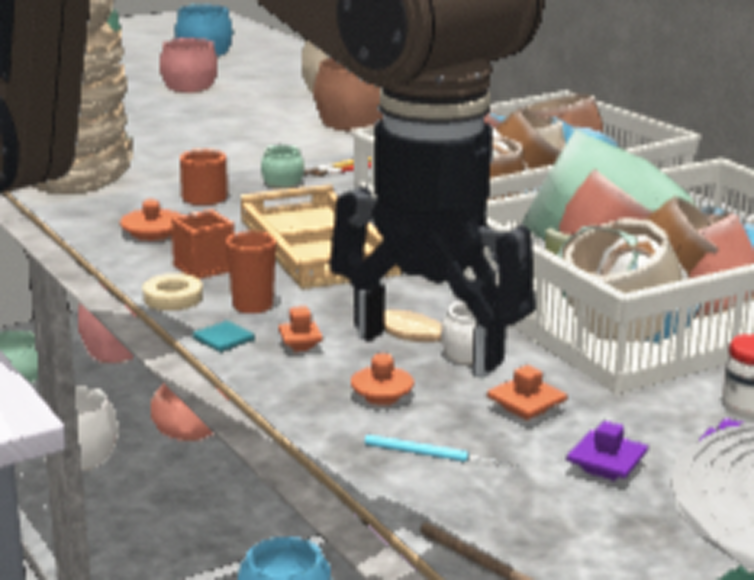

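The orange square lid at scene (312,257) is the plain one next to the two purple look-alikes at (334,289) and (378,291). The second orange square lid, at side (220,219), is clearly smaller, so it is the spare. The round lid is at side (250,235) and the big round lid is next to the jars at (172,177). I'll confirm from close by with the wrist camera.

```bash
python3 -m handwheel '[[[0.085,0,0,-0.0175,5.54],[0.085,0,0,-0.0175,5.54],[0.085,0,0,-0.0175,5.54],[0.085,0,0,-0.0175,5.54]]]' 40; python3 -m handwheel '[[[0.085,0.0215,-0.0345,0,0],[0.085,0.0215,-0.0345,0,0],[0.085,0.0215,-0.0345,0,0],[0.085,0.0215,-0.0345,0,0],[0.085,0.0215,-0.0345,0,0],[0.085,0.0215,-0.0345,0,0],[0.085,0.0215,-0.0345,0,0],[0.085,0.0215,-0.0345,0,0],[0.085,0.0215,-0.0345,0,0],[0.085,0.0215,-0.0345,0,0],[0.085,0,0,0,0],[0.085,0,0,0,0]]]'
cat >> h.py <<'E'
def see(tag,names,zs=None):
    c=cam('wrist'); s=get_state(); im=viewer.read_camera('wrist'); cv2.imwrite(f'pics/{tag}.png',im)
    print('tcp',s['eef_pos'].round(4),'yaw',np.degrees(R.from_quat(s['tcp_rot']).as_matrix()[:2,0]@[0,1]).round(2),'t',s['time'])
    for t in names:
        for r in viewer.pinpoint('wrist',t)[:3]:
            u,v=r['xy'][0]*512,r['xy'][1]*384
            print(t,round(r['confidence'],2),(round(u),round(v)),px2w(c,u,v,0).round(4))
    return c,im
E
python3 - <<'E'
from h import *
see('w1',['lid_round','lid_square','lid_square_small','beaker','jar_square'])
E
```

```text
time: 1.28
eef_pos: [0.2546, -0.625, 0.302]
tcp_rot: [1.0, -0.002, -0.0, -0.0]
contact_force: [0.4, 0.0, -0.1]
opening: 0.993
finger_force: 0.0
time: 2.28
eef_pos: [0.4706, -0.2783, 0.3016]
tcp_rot: [1.0, 0.002, 0.0, 0.0]
contact_force: [-0.4, -0.8, 0.0]
opening: 0.994
finger_force: 0.0
tcp [ 0.4706 -0.2783  0.3016] yaw 0.25 t 2.2833
lid_round 0.9 (250, 163) [ 0.4487 -0.2709  0.    ]
lid_square 0.92 (321, 89) [ 0.5529 -0.3676  0.    ]
lid_square 0.75 (469, 15) [ 0.6433 -0.5487  0.    ]
lid_square 0.72 (415, 96) [ 0.5439 -0.4976  0.    ]
lid_square_small 0.65 (156, 176) [ 0.4283 -0.1295  0.    ]
beaker 0.78 (67, 169) [4.389e-01 4.000e-04 0.000e+00]
```

View pics/w1.png

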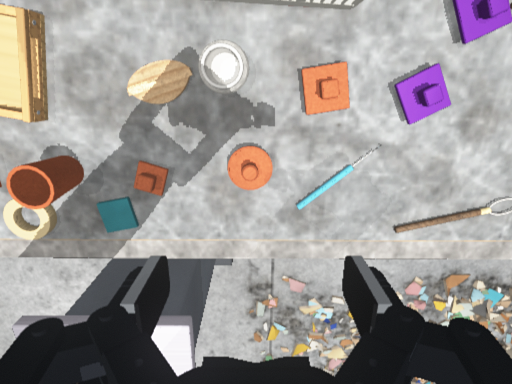

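The picture confirms which lid is which. The orange lid_square is at (325,88) and is as big as the purple pair at (423,92) and (483,15). The small spare is at (151,178) and lid_round is at (250,167). Next I move on to the jars.

```bash
python3 -m handwheel '[[[0.085,0.003,-0.0405,0,0],[0.085,0.003,-0.0405,0,0],[0.085,0.003,-0.0405,0,0],[0.085,0.003,-0.0405,0,0],[0.085,0.003,-0.0405,0,0],[0.085,0.003,-0.0405,0,0],[0.085,0.003,-0.0405,0,0],[0.085,0.003,-0.0405,0,0],[0.085,0.003,-0.0405,0,0],[0.085,0.003,-0.0405,0,0],[0.085,0.003,-0.0405,0,0],[0.085,0.003,-0.0405,0,0]]]';python3 -m handwheel '[[[0.085,0,0,0,0],[0.085,0,0,0,0]]]'
python3 - <<'E'
from h import *
see('w2',['ware_tote','jar_round','jar_square','lid_round_big','beaker'])
E
```

```text
time: 3.58
eef_pos: [0.5059, 0.2069, 0.3015]
tcp_rot: [1.0, -0.001, 0.0, 0.0]
contact_force: [1.2, -0.9, 0.4]
opening: 0.993
finger_force: 0.0
time: 3.75
eef_pos: [0.5057, 0.2069, 0.301]
tcp_rot: [1.0, 0.001, -0.0, 0.0]
contact_force: [0.4, -1.2, -0.7]
opening: 0.998
finger_force: 0.0
tcp [0.5057 0.2069 0.301 ] yaw 0.14 t 3.75
ware_tote 0.93 (314, 79) [0.5999 0.1278 0.    ]
jar_round 0.68 (140, 119) [0.5465 0.3697 0.    ]
lid_round_big 0.58 (206, 198) [0.4291 0.282  0.    ]
beaker 0.88 (389, 194) [0.4371 0.003  0.    ]
```

View pics/w2.png

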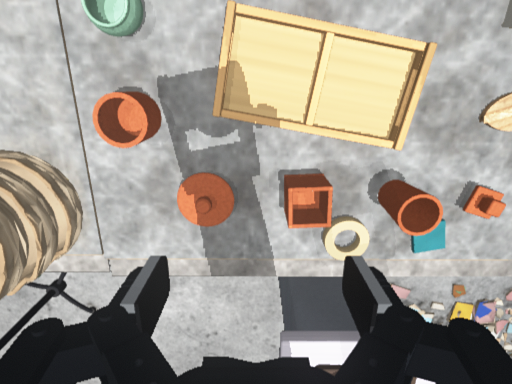

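The tote is at (322,78), turned about 10°. The round jar is at (125,119), the square jar at (309,200), the big lid at (206,198) and the beaker at (412,210). I'll fit the silhouettes for precise poses.

```bash
cat >> h.py <<'E'
from scipy.optimize import minimize
def box(w,d,z): return [(sx*w/2,sy*d/2,z) for sx in(-1,1) for sy in(-1,1)]
def circ(d,z): return [(d/2*np.cos(a),d/2*np.sin(a),z) for a in np.linspace(0,2*np.pi,32)]
MODEL={'ware_tote':box(.132,.254,0)+box(.132,.254,.030)+[(x,y,.038) for x in(-.056,.056) for y in(-.127,.127)],
'jar_round':circ(.066,0)+circ(.066,.064),'jar_square':box(.058,.058,0)+box(.058,.058,.064),
'lid_round':circ(.064,.014)+circ(.064,.022)+circ(.023,.032)+circ(.023,.042)+circ(.012,.046)+circ(.035,0),
'lid_square':box(.058,.058,.014)+box(.058,.058,.022)+box(.022,.022,.046)+box(.027,.027,0)}
def fit(c,mask,name,x0,z=0):
    m=mask.astype(np.uint8); cn=max(cv2.findContours(m,0,1)[0],key=cv2.contourArea)
    hull=cv2.convexHull(cn); A=np.zeros((768,1024),np.float32)
    cv2.fillConvexPoly(A,(hull*2).astype(np.int32),1); 
    P=np.array(MODEL[name])
    def proj(p):
        co,si=np.cos(p[2]),np.sin(p[2])
        W=np.c_[p[0]+co*P[:,0]-si*P[:,1],p[1]+si*P[:,0]+co*P[:,1],P[:,2]+z]
        T,f,cx,cy,_=c; q=(W-T[:3,3])@T[:3,:3]
        return np.c_[cx+f*q[:,0]/-q[:,2],cy+f*q[:,1]/q[:,2]].astype(np.float32)
    def cost(p):
        B=np.zeros_like(A); h=cv2.convexHull(proj(p))
        cv2.fillConvexPoly(B,np.round(h*2*16).astype(np.int32),1,shift=4)
        return np.abs(A-B).sum()/A.sum()
    best=None
    for a in ([x0[2]] if len(x0)>2 else np.radians([-30,-10,10,30])):
        s=[x0[0],x0[1],a]
        r=minimize(cost,s,method='Nelder-Mead',options=dict(initial_simplex=np.array([s]+[[s[0]+.015,s[1],a],[s[0],s[1]+.015,a],[s[0],s[1],a+.2]]),xatol=1e-4,fatol=1e-4))
        if best is None or r.fun<best.fun: best=r
    p=best.x; print('FIT',name,p[:2].round(4),'yaw',np.degrees(p[2]).round(2),'cost',round(best.fun,3)); return p
def outl(cn,c,name,x0,z=0):
    rs=viewer.outline_of(cn,name)
    best=None
    for r in rs[:4]:
        e=r['extent']; u,v=(e[0]+e[2]/2)*512,(e[1]+e[3]/2)*384
        w=px2w(c,u,v,.03+z); d=np.hypot(*(w[:2]-np.array(x0[:2])))
        if best is None or d<best[0]: best=(d,r)
    if best is None or best[0]>.08: print('no',name,[(r['confidence'],r['extent']) for r in rs]); return
    return fit(c,best[1]['mask'],name,x0,z)
E
python3 - <<'E'
from h import *
c=cam('wrist'); viewer.read_camera('wrist')
outl('wrist',c,'ware_tote',[.6,.12,-.17]); outl('wrist',c,'jar_round',[.55,.37,0]); outl('wrist',c,'jar_square',[.445,.13])
E
```

```text
FIT ware_tote [0.5994 0.1267] yaw -10.29 cost 0.017
FIT jar_round [0.5517 0.3709] yaw 1.43 cost 0.062
FIT jar_square [0.4404 0.1353] yaw 3.59 cost 0.021
```

```bash
python3 -m handwheel '[[[0.085,-0.0218,0.0239,0,0],[0.085,-0.0218,0.0239,0,0],[0.085,-0.0218,0.0239,0,0],[0.085,0,0,0.03,-3.45],[0.085,0,0,0.0400,0],[0.085,0,0,0.0400,0],[0.085,0,0,0.0400,0],[0.085,0,0,0.0400,0],[0.085,0,0,0.0400,0],[0.085,0,0,0.0300,0],[0.085,0,0,0.0110,0],[0.085,0,0,0,0]]]' 60; python3 -m handwheel '[[[0.04,0,0,0,0],[0.04,0,0,0,0],[0.04,0,0,0,0],[0.04,0,0,0,0],[0.04,0,0,0,0],[0.04,0,0,0,0],[0.04,0,0,0,0]]]'
```

```text
time: 5.25
eef_pos: [0.4377, 0.1338, 0.0276]
tcp_rot: [1.0, 0.03, -0.003, 0.0]
contact_force: [-0.2, -0.1, 0.0]
opening: 0.991
finger_force: 0.0
time: 5.83
eef_pos: [0.4431, 0.1344, 0.0333]
tcp_rot: [1.0, 0.03, 0.003, -0.0]
contact_force: [0.5, -0.0, 7.2]
opening: 0.665
finger_force: 65.0
```

```bash
python3 -m handwheel '[[[0.04,0,0,-0.03,0],[0.04,0,0,-0.03,0],[0.04,0,0,-0.03,0],[0.04,0.0356,0.0192,0,0],[0.04,0.0356,0.0192,0,0],[0.04,0.0356,0.0192,0,0],[0.04,0.0356,0.0192,0,0],[0.04,0,0,0,7],[0.04,0,0,0,7],[0.04,0,0,0,0],[0.04,0,0,0,0],[0.04,0,0,0,0]]]'
python3 - <<'E'
from h import *
c=cam('wrist');see('w3',[]);outl('wrist',c,'ware_tote',[.6,.12,-.17])
E
```

```text
time: 6.83
eef_pos: [0.5864, 0.0664, 0.1203]
tcp_rot: [0.996, -0.09, -0.0, 0.0]
contact_force: [-1.2, 0.2, -2.9]
opening: 0.669
finger_force: 65.9
tcp [0.5864 0.0664 0.1203] yaw -10.32 t 6.8333
FIT ware_tote [0.5983 0.1267] yaw -9.81 cost 0.034
```

View pics/w3.png

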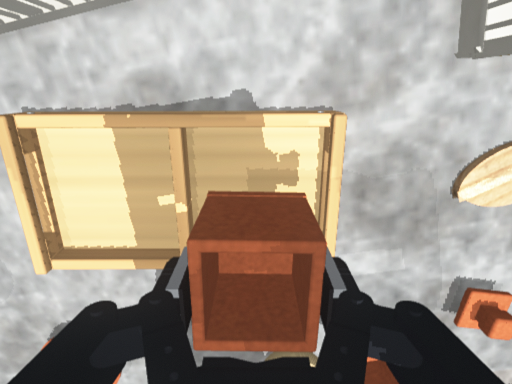

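```bash
python3 -m handwheel '[[[0.04,0,0,0.03,0],[0.04,0,0,0.025,0],[0.04,0,0,0.012,0],[0.04,0,0,0.006,0],[0.04,0,0,0.002,0],[0.04,0,0,0.002,0],[0.04,0,0,0,0],[0.04,0,0,0,0],[0.04,0,0,0,0]]]'
```

```text
time: 7.68
eef_pos: [0.588, 0.0661, 0.0446]
tcp_rot: [0.996, -0.092, 0.001, -0.0]
contact_force: [1.3, -0.1, -1.5]
opening: 0.669
finger_force: 65.9
```

```bash
python3 -m handwheel '[[[0.04,0,0,0.0015,0],[0.04,0,0,0.0015,0],[0.04,0,0,0,0],[0.04,0,0,0,0],[0.04,0,0,0,0]]]'
```

```text
time: 8.1
eef_pos: [0.5878, 0.0661, 0.0424]
tcp_rot: [0.996, -0.092, 0.001, 0.0]
contact_force: [-2.7, 0.5, 5.5]
opening: 0.666
finger_force: 66.9
```

```bash
python3 -m handwheel '[[[0.07,0,0,0,0],[0.08,0,0,0,0],[0.085,0,0,0,0],[0.085,0,0,-0.02,0],[0.085,0,0,-0.04,0],[0.085,0,0,-0.04,0],[0.085,0,0,-0.04,0],[0.085,0,0,-0.04,0],[0.085,0,0,-0.02,0]]]'; python3 -m handwheel '[[[0.085,-0.0123,-0.034,0,0],[0.085,-0.0123,-0.034,0,0],[0.085,-0.0123,-0.034,0,0],[0.085,-0.0123,-0.034,0,0],[0.085,-0.0123,-0.034,0,0],[0.085,-0.0123,-0.034,0,0],[0.085,0,0,0,0],[0.085,0,0,0,0]]]'
python3 - <<'E'
from h import *
c=cam('wrist');see('w4',[]);outl('wrist',c,'jar_square',[.588,.066,-.18],.009);outl('wrist',c,'jar_round',[.552,.371,0])
E
```

```text
time: 8.85
eef_pos: [0.5892, 0.066, 0.2469]
tcp_rot: [0.996, -0.092, 0.005, -0.0]
contact_force: [0.9, -0.6, 0.7]
opening: 0.999
finger_force: 0.0
time: 9.52
eef_pos: [0.5511, 0.2818, 0.24]
tcp_rot: [0.996, -0.09, -0.0, 0.0]
contact_force: [0.2, -0.3, 0.4]
opening: 0.994
finger_force: 0.0
tcp [0.5511 0.2818 0.24  ] yaw -10.29 t 9.5167
FIT jar_square [0.5856 0.0676] yaw -11.5 cost 0.017
FIT jar_round [0.5519 0.371 ] yaw 1.29 cost 0.024
```

View pics/w4.png

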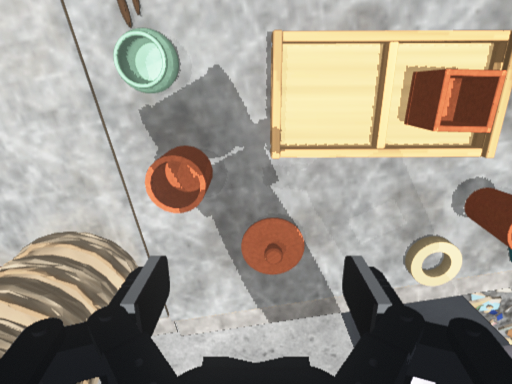

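The square jar stands in the right compartment at (455,100). The round jar is free at (180,180). I grasp it now.

```bash
python3 -m handwheel '[[[0.085,-0.005,-0.0292,0,0],[0.085,-0.005,-0.0292,0,0],[0.085,-0.005,-0.0292,0,0],[0.085,0,0,0.03,0],[0.085,0,0,0.0400,0],[0.085,0,0,0.0400,0],[0.085,0,0,0.0400,0],[0.085,0,0,0.0350,0],[0.085,0,0,0.0170,0],[0.085,0,0,0.005,0],[0.085,0,0,0,0],[0.085,0,0,0,0]]]' 60; python3 -m handwheel '[[[0.05,0,0,0,0],[0.05,0,0,0,0],[0.05,0,0,0,0],[0.05,0,0,0,0],[0.05,0,0,0,0],[0.05,0,0,0,0]]]'
```

```text
time: 10.67
eef_pos: [0.5546, 0.3686, 0.0348]
tcp_rot: [0.996, -0.093, 0.001, -0.001]
contact_force: [0.2, -0.8, 1.1]
opening: 0.997
finger_force: 0.0
time: 11.17
eef_pos: [0.5555, 0.37, 0.037]
tcp_rot: [0.996, -0.092, 0.003, -0.001]
contact_force: [0.5, -0.1, 6.6]
opening: 0.749
finger_force: 67.0
```

```bash
python3 -m handwheel '[[[0.05,0,0,-0.03,0],[0.05,0,0,-0.03,0],[0.05,0,0,-0.03,0],[0.05,0.0178,0.034,0,0],[0.05,0.0178,0.034,0,0],[0.05,0.0178,0.034,0,0],[0.05,0.0178,0.034,0,0],[0.05,0.0178,0.034,0,0],[0.05,0,0,0,0],[0.05,0,0,0,0],[0.05,0,0,0,0]]]'
python3 -m handwheel '[[[0.05,0,0,0.03,0],[0.05,0,0,0.025,0],[0.05,0,0,0.012,0],[0.05,0,0,0.006,0],[0.05,0,0,0.003,0],[0.05,0,0,0,0],[0.05,0,0,0,0],[0.05,0,0,0,0]]]'
```

```text
time: 12.08
eef_pos: [0.6092, 0.1856, 0.1233]
tcp_rot: [0.996, -0.092, -0.0, -0.0]
contact_force: [0.1, -0.1, -1.4]
opening: 0.749
finger_force: 67.5
time: 12.75
eef_pos: [0.6107, 0.186, 0.0491]
tcp_rot: [0.996, -0.092, 0.002, -0.0]
contact_force: [-0.3, -0.6, -1.7]
opening: 0.753
finger_force: 67.5
```

```bash
python3 -m handwheel '[[[0.05,0,0,0.0015,0],[0.05,0,0,0.0015,0],[0.05,0,0,0,0],[0.05,0,0,0,0],[0.05,0,0,0,0]]]'
```

```text
time: 13.17
eef_pos: [0.6103, 0.1857, 0.046]
tcp_rot: [0.996, -0.092, 0.001, -0.0]
contact_force: [-1.4, -1.0, 5.7]
opening: 0.752
finger_force: 68.1
```

```bash
python3 -m handwheel '[[[0.075,0,0,0,0],[0.085,0,0,0,0],[0.085,0,0,0,0],[0.085,0,0,-0.02,0],[0.085,0,0,-0.04,0],[0.085,0,0,-0.04,0],[0.085,0,0,-0.04,0],[0.085,0,0,-0.04,0],[0.085,0,0,-0.02,0]]]'; python3 -m handwheel '[[[0.085,-0.008,0.0306,0,0],[0.085,-0.008,0.0306,0,0],[0.085,-0.008,0.0306,0,0],[0.085,0,0,0,0],[0.085,0,0,0,0],[0.085,0,0,0,0]]]'
python3 - <<'E'
from h import *
c=cam('wrist');see('w5',[]);outl('wrist',c,'jar_square',[.588,.066,-.18],.009);outl('wrist',c,'jar_round',[.61,.186,0],.009);outl('wrist',c,'ware_tote',[.6,.126,-.18])
E
```

```text
time: 13.92
eef_pos: [0.6115, 0.1859, 0.2508]
tcp_rot: [0.996, -0.092, 0.004, -0.001]
contact_force: [0.4, 0.6, 0.2]
opening: 0.996
finger_force: 0.0
time: 14.42
eef_pos: [0.5692, 0.0999, 0.2442]
tcp_rot: [0.996, -0.092, 0.0, -0.0]
contact_force: [0.4, 0.4, 1.3]
opening: 0.995
finger_force: 0.0
tcp [0.5692 0.0999 0.2442] yaw -10.51 t 14.4167
FIT jar_square [0.5854 0.0672] yaw -10.67 cost 0.047
FIT jar_round [0.6075 0.1863] yaw 3.53 cost 0.03
FIT ware_tote [0.5985 0.1266] yaw -10.1 cost 0.015
```

View pics/w5.png

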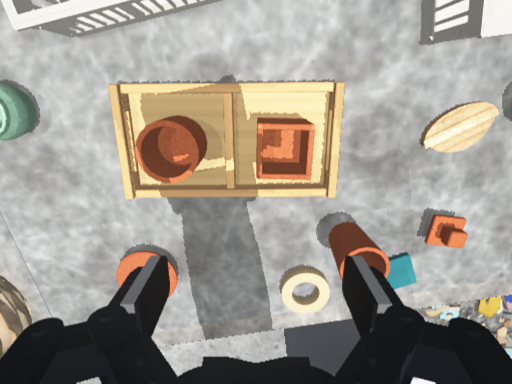

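Both jars stand upright in the tote, round at (171,148) and square at (285,150). Next are the lids.

```bash
python3 -m handwheel '[[[0.085,0.0005,0.0406,0,0],[0.085,0.0005,0.0406,0,0],[0.085,0.0005,0.0406,0,0],[0.085,0.0005,0.0406,0,0],[0.085,0.0005,0.0406,0,0],[0.085,0.0005,0.0406,0,0],[0.085,0.0005,0.0406,0,0],[0.085,0.0005,0.0406,0,0],[0.085,0.0005,0.0406,0,0],[0.085,0.0005,0.0406,0,0],[0.085,0,0,0,0],[0.085,0,0,0,0]]]'
python3 - <<'E'
from h import *
c=cam('wrist');see('w6',['lid_square','lid_round']);outl('wrist',c,'lid_square',[.55,-.37]);outl('wrist',c,'lid_round',[.448,-.268,0])
E
```

```text
time: 15.62
eef_pos: [0.4995, -0.3019, 0.2439]
tcp_rot: [0.996, -0.093, -0.0, -0.0]
contact_force: [0.5, -0.3, -0.2]
opening: 0.993
finger_force: 0.0
tcp [ 0.4995 -0.3019  0.2439] yaw -10.66 t 15.6167
lid_square 0.93 (306, 106) [ 0.5499 -0.3731  0.    ]
lid_square 0.69 (409, 86) [ 0.5495 -0.496   0.    ]
lid_round 0.84 (240, 203) [ 0.4418 -0.2701  0.    ]
FIT lid_square [ 0.5543 -0.369 ] yaw 8.84 cost 0.018
FIT lid_round [ 0.446  -0.2704] yaw 7.36 cost 0.097
```

View pics/w6.png

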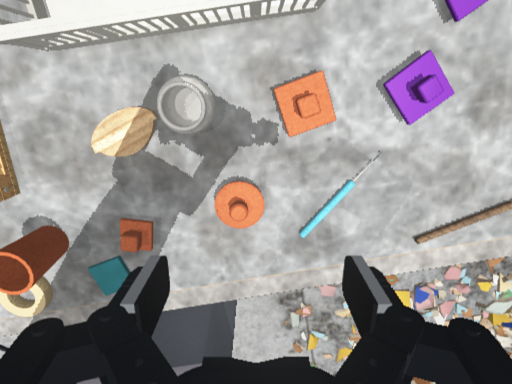

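The lid_square is at (305,103), turned about 9°. lid_round is at (239,205), the small spare at (136,235), and the purple look-alike at (420,88).

```bash
python3 -m handwheel '[[[0.05,0.0221,0.0186,0,0],[0.05,0.0221,0.0186,0,0],[0.05,0.0221,0.0186,0,0],[0.05,0,0,0.03,-6.5],[0.05,0,0,0.03,-6.5],[0.05,0,0,0.03,-6.5],[0.05,0,0,0.04,0],[0.05,0,0,0.03,0],[0.05,0,0,0.02,0],[0.05,0,0,0,0],[0.05,0,0,0,0],[0.05,0,0,0,0]]]' 60
```

```text
time: 16.87
eef_pos: [0.5561, -0.3674, 0.0664]
tcp_rot: [0.997, 0.079, 0.001, 0.001]
contact_force: [-0.1, 0.6, 0.3]
opening: 0.584
finger_force: 0.0
```

```bash
python3 -m handwheel '[[[0.05,-0.002,0.0013,0.02,0],[0.05,0,0,0.013,0],[0.05,0,0,0.006,0],[0.05,0,0,0,0],[0.01,0,0,0,0],[0.01,0,0,0,0],[0.01,0,0,0,0],[0.01,0,0,0,0],[0.01,0,0,0,0],[0.01,0,0,0,0]]]' 60
```

```text
time: 17.7
eef_pos: [0.5536, -0.3695, 0.0267]
tcp_rot: [0.997, 0.078, 0.001, 0.001]
contact_force: [-0.0, 0.2, 4.3]
opening: 0.242
finger_force: 62.0
```

```bash
python3 -m handwheel '[[[0.01,0,0,-0.02,0],[0.01,0,0,-0.035,0],[0.01,0,0,-0.04,0],[0.01,0,0,-0.035,0],[0.01,0,0,-0.02,0],[0.01,0,0,0,6.5],[0.01,0,0,0,6.5],[0.01,0,0,0,6.5],[0.01,0,0,0,0]]]'
python3 - <<'E'
from h import *
see('w7',[])
E
```

```text
time: 18.45
eef_pos: [0.5524, -0.3685, 0.1746]
tcp_rot: [0.996, -0.093, -0.001, -0.0]
contact_force: [-0.7, 0.6, -1.5]
opening: 0.24
finger_force: 61.5
tcp [ 0.5524 -0.3685  0.1746] yaw -10.6 t 18.45
```

View pics/w7.png

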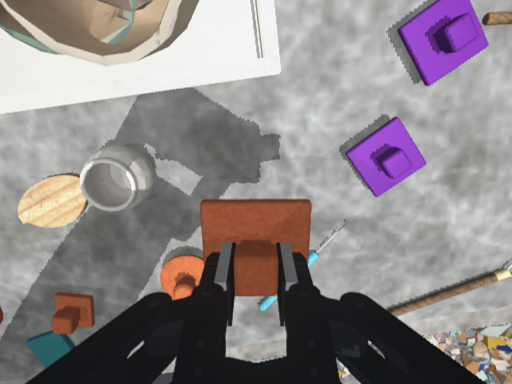

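The lid is held squarely, with its plate edge level at row 200. I carry it to the square jar.

```bash
python3 -m handwheel '[[[0.01,-0.00434,-0.0395,0,0],[0.01,-0.00434,-0.0395,0,0],[0.01,-0.00434,-0.0395,0,0],[0.01,-0.00434,-0.0395,0,0],[0.01,-0.00434,-0.0395,0,0],[0.01,-0.00434,-0.0395,0,0],[0.01,-0.00434,-0.0395,0,0],[0.01,-0.00434,-0.0395,0,0],[0.01,-0.00434,-0.0395,0,0],[0.01,-0.00434,-0.0395,0,0],[0.01,-0.00434,-0.0395,0,0]]]'; python3 -m handwheel '[[[0.01,0,0,0.03,0],[0.01,0,0,0.01,0],[0.01,0,0,0,0],[0.01,0,0,0,0],[0.01,0,0,0,0]]]'; python3 -c "
from h import *
s=get_state();print(s['eef_pos'],R.from_quat(s['tcp_rot']).as_matrix()[:2,0])"
```

```text
time: 19.42
eef_pos: [0.5849, 0.069, 0.1749]
tcp_rot: [0.996, -0.09, -0.0, 0.0]
contact_force: [1.4, 0.9, -0.4]
opening: 0.242
finger_force: 61.5
time: 19.83
eef_pos: [0.5859, 0.0658, 0.1359]
tcp_rot: [0.996, -0.092, 0.0, 0.0]
contact_force: [0.1, -0.1, -0.6]
opening: 0.243
finger_force: 61.4
[0.58588506 0.06575668 0.13590047] [ 0.98290884 -0.18409211]
```

```bash
python3 -m handwheel '[[[0.01,-0.0005,-0.001,0.02,0],[0.01,0,0,0.01,0],[0.01,0,0,0.006,0],[0.01,0,0,0.005,0],[0.01,0,0,0.004,0],[0.01,0,0,0,0],[0.01,0,0,0,0],[0.01,0,0,0,0]]]'
```

```text
time: 20.5
eef_pos: [0.5856, 0.0681, 0.091]
tcp_rot: [0.996, -0.092, 0.001, -0.0]
contact_force: [0.5, -0.4, -0.0]
opening: 0.242
finger_force: 61.5
```

```bash
python3 -m handwheel '[[[0.01,0,0,0.002,0],[0.01,0,0,0.002,0],[0.01,0,0,0.001,0],[0.01,0,0,0,0],[0.01,0,0,0,0],[0.01,0,0,0,0]]]'
```

```text
time: 21.0
eef_pos: [0.5853, 0.0681, 0.0857]
tcp_rot: [0.996, -0.092, 0.0, -0.0]
contact_force: [-0.7, 0.9, 2.4]
opening: 0.242
finger_force: 61.8
```

```bash
python3 -m handwheel '[[[0.04,0,0,0,0],[0.045,0,0,0,0],[0.045,0,0,0,0],[0.045,0,0,-0.02,0],[0.045,0,0,-0.04,0],[0.045,0,0,-0.04,0],[0.045,0,0,-0.02,0],[0.045,0,0,0,0]]]'
python3 - <<'E'
from h import *
c=cam('wrist');see('w8',[]);outl('wrist',c,'lid_square',[.585,.068,-.18],.059)
E
python3 -m handwheel '[[[0.05,-0.0046,0.0391,0,0],[0.05,-0.0046,0.0391,0,0],[0.05,-0.0046,0.0391,0,0],[0.05,-0.0046,0.0391,0,0],[0.05,-0.0046,0.0391,0,0],[0.05,-0.0046,0.0391,0,0],[0.05,-0.0046,0.0391,0,0],[0.05,-0.0046,0.0391,0,0],[0.05,-0.0046,0.0391,0,0],[0.05,0,0,0,0],[0.05,0,0,0,0]]]'
python3 - <<'E'
from h import *
c=cam('wrist');see('w9',['lid_round']);outl('wrist',c,'lid_round',[.448,-.268,0])
a=cv2.imread('pics/w8.png');b=cv2.imread('pics/w9.png');cv2.imwrite('pics/m.png',cv2.resize(np.hstack([a,b]),(800,300),interpolation=cv2.INTER_AREA))
E
```

```text
time: 21.67
eef_pos: [0.5887, 0.0679, 0.2126]
tcp_rot: [0.996, -0.092, 0.006, -0.0]
contact_force: [1.1, 0.3, 0.5]
opening: 0.527
finger_force: 0.0
tcp [0.5887 0.0679 0.2126] yaw -10.48 t 21.6667
FIT lid_square [0.5852 0.0685] yaw -9.55 cost 0.067
time: 22.68
eef_pos: [0.4782, -0.2713, 0.2027]
tcp_rot: [0.996, -0.094, -0.002, -0.001]
contact_force: [0.2, -0.1, -0.1]
opening: 0.585
finger_force: 0.0
tcp [ 0.4782 -0.2713  0.2027] yaw -10.73 t 22.6833
lid_round 0.66 (261, 192) [ 0.4436 -0.271   0.    ]
FIT lid_round [ 0.4462 -0.2707] yaw -0.85 cost 0.098
```

View pics/m.png

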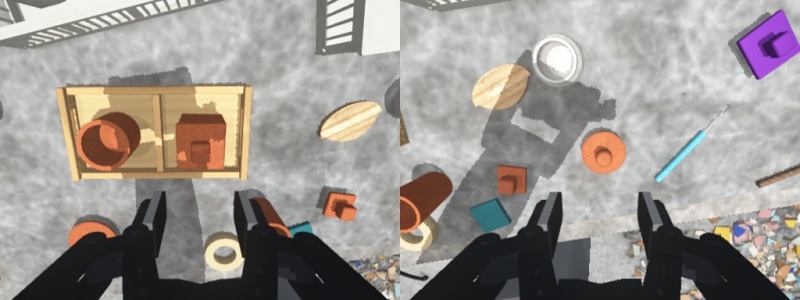

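The square lid is seated on its jar (m.png 200,140). lid_round is at (604,152). I'll check the knob position and then descend.

```bash
python3 - <<'E'
from h import *
c=cam('wrist')
im=cv2.imread('pics/w9.png'); m=viewer.outline_of('wrist','lid_round')[0]['mask'].astype(np.uint8)
(u,v),ax,_=cv2.fitEllipse(max(cv2.findContours(m,0,1)[0],key=cv2.contourArea)); print(u,v,ax,px2w(c,u,v,.018), m.sum())
s=[w2px(c,[.4462,-.2707,z]) for z in(.018,.044)];print(s)
cv2.imwrite('pics/k.png',cv2.resize(im[150:240,210:310],None,fx=6,fy=6,interpolation=cv2.INTER_CUBIC))
E
```

```text
260.7696228027344 193.96495056152344 (52.77997589111328, 54.631893157958984) [ 0.44944314 -0.26872905  0.018     ] 2341
[(np.float64(262.99275851218994), np.float64(196.33168562363417)), (np.float64(263.5169804886402), np.float64(204.7030046773526))]
```

View pics/k.png

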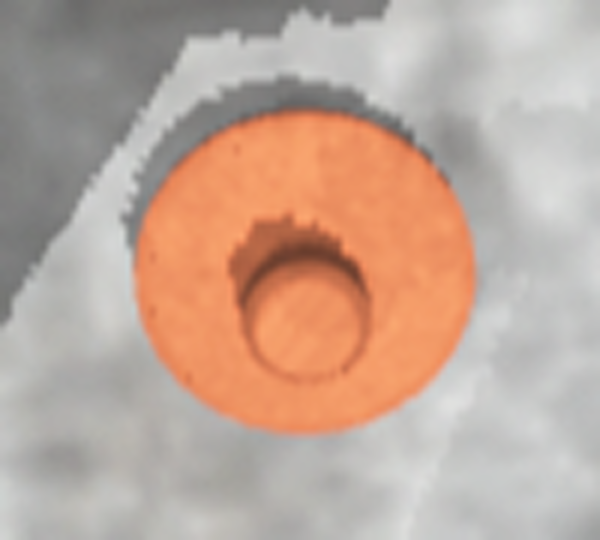

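```bash
python3 -m handwheel '[[[0.05,-0.0292,0.0027,0.02,0],[0.05,0,0,0.04,0],[0.05,0,0,0.04,0],[0.05,0,0,0.03,0],[0.05,0,0,0.015,0],[0.05,0,0,0,0],[0.05,0,0,0,0],[0.05,0,0,0,0]]]' 60
```

```text
time: 23.55
eef_pos: [0.4521, -0.2676, 0.0618]
tcp_rot: [0.996, -0.091, 0.001, 0.001]
contact_force: [-0.8, -0.9, -0.1]
opening: 0.588
finger_force: 0.0
```

```bash
python3 -m handwheel '[[[0.05,-0.002,0.0005,0.018,0],[0.05,0,0,0.011,0],[0.05,0,0,0.005,0],[0.05,0,0,0,0],[0.01,0,0,0,0],[0.01,0,0,0,0],[0.01,0,0,0,0],[0.01,0,0,0,0],[0.01,0,0,0,0],[0.01,0,0,0,0]]]' 60; python3 -m handwheel '[[[0.01,0,0,-0.02,0],[0.01,0,0,-0.035,0],[0.01,0,0,-0.04,0],[0.01,0,0,-0.035,0],[0.01,0,0,-0.02,0],[0.01,0,0,0,0],[0.01,0,0,0,0]]]'
python3 - <<'E'
from h import *
see('w10',[])
E
```

```text
time: 24.38
eef_pos: [0.4494, -0.2684, 0.0273]
tcp_rot: [0.996, -0.092, 0.001, 0.001]
contact_force: [-1.3, -0.4, 3.4]
opening: 0.233
finger_force: 58.8
time: 24.97
eef_pos: [0.4491, -0.2679, 0.1771]
tcp_rot: [0.996, -0.092, 0.001, 0.001]
contact_force: [-0.5, 0.2, -1.1]
opening: 0.237
finger_force: 59.0
tcp [ 0.4491 -0.2679  0.1771] yaw -10.49 t 24.9667
```

View pics/w10.png

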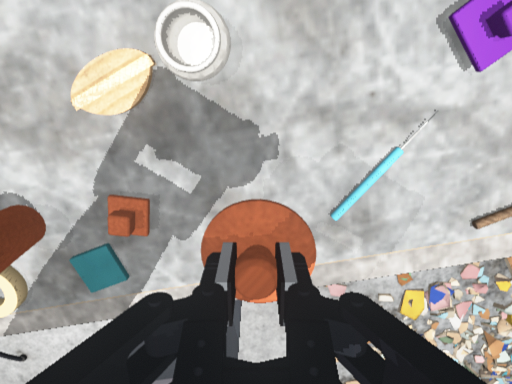

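```bash
python3 - <<'E'
from h import *
H=np.array(viewer.camera_params('wrist')['hand_eye']); _,f,cx,cy,_=cam('wrist')
for n,half in(('w7',.029),('w10',.032)):
    im=cv2.imread(f'pics/{n}.png').astype(int); col=im[150:260,252:262].mean(1)
    red=(col[:,2]-col[:,0])>70; v=150+np.argmax(red); u=257
    d=H[:3,:3]@[(u-cx)/f,-(v-cy)/f,-1]; o=H[:3,3]
    for z in(.005,): p=o+d*(z-o[2])/d[2]; print(n,v,'edge x',p[0],'centre x',p[0]-half)
    row=im[235]; r=np.where((row[:,2]-row[:,0]>70))[0]; r=r[(r>180)&(r<340)]; print(r.min(),r.max())
E
```

```text
w7 202 edge x 0.029229054117800787 centre x 0.00022905411780078586
203 308
w10 200 edge x 0.030318311837160078 centre x -0.0016816881628399227
204 311
```

```bash
python3 -m handwheel '[[[0.01,0.0062,-0.0396,0,0],[0.01,0.0062,-0.0396,0,0],[0.01,0.0062,-0.0396,0,0],[0.01,0.0062,-0.0396,0,0],[0.01,0.0062,-0.0396,0,0],[0.01,0.0062,-0.0396,0,0],[0.01,0.0062,-0.0396,0,0],[0.01,0.0062,-0.0396,0,0],[0.01,0.0062,-0.0396,0,0],[0.01,0.0062,-0.0396,0,0],[0.01,0.0062,-0.0396,0,0],[0.01,0.0062,-0.0396,0,0]]]'; python3 -m handwheel '[[[0.01,0,0,0.03,0],[0.01,0,0,0.01,0],[0.01,0,0,0,0],[0.01,0,0,0,0],[0.01,0,0,0,0]]]'
```

```text
time: 26.02
eef_pos: [0.6074, 0.1877, 0.1724]
tcp_rot: [0.996, -0.092, -0.003, 0.001]
contact_force: [-0.1, -0.3, -0.2]
opening: 0.234
finger_force: 59.1
time: 26.43
eef_pos: [0.6086, 0.1846, 0.136]
tcp_rot: [0.996, -0.093, -0.001, 0.0]
contact_force: [-0.4, -0.3, 0.0]
opening: 0.238
finger_force: 59.1
```

```bash
python3 -m handwheel '[[[0.01,0,-0.001,0.02,0],[0.01,0,0,0.01,0],[0.01,0,0,0.006,0],[0.01,0,0,0.005,0],[0.01,0,0,0.004,0],[0.01,0,0,0,0],[0.01,0,0,0,0],[0.01,0,0,0,0]]]'; python3 -m handwheel '[[[0.01,0,0,0.002,0],[0.01,0,0,0.0015,0],[0.01,0,0,0.001,0],[0.01,0,0,0,0],[0.01,0,0,0,0],[0.01,0,0,0,0]]]'
```

```text
time: 27.1
eef_pos: [0.6095, 0.1869, 0.092]
tcp_rot: [0.996, -0.092, 0.001, -0.0]
contact_force: [0.4, -0.2, -0.4]
opening: 0.239
finger_force: 59.1
time: 27.6
eef_pos: [0.6093, 0.1868, 0.0872]
tcp_rot: [0.996, -0.092, 0.0, -0.0]
contact_force: [-0.2, -0.0, 1.6]
opening: 0.236
finger_force: 59.3
```

```bash
python3 -m handwheel '[[[0.01,0,0,0.001,0],[0.01,0,0,0,0],[0.01,0,0,0,0],[0.04,0,0,0,0],[0.045,0,0,0,0],[0.045,0,0,0,0],[0.045,0,0,-0.02,0],[0.045,0,0,-0.04,0],[0.045,0,0,-0.04,0],[0.045,0,0,-0.02,0],[0.045,0,0,-0.02,0],[0.045,0,0,0,0]]]';python3 -m handwheel '[[[0.045,-0.02,0.03,0,0],[0.045,-0.02,0.03,0,0],[0.045,0,0,0,0],[0.045,0,0,0,0],[0.045,0,0,0,0]]]'
python3 - <<'E'
from h import *
c=cam('wrist');see('w11',['lid_square_small','beaker','lid_round_big']);outl('wrist',c,'lid_square',[.585,.068,-.18],.059);outl('wrist',c,'lid_round',[.607,.187,0],.059)
viewer.read_camera('side');cv2.imwrite('pics/side1.png',viewer.read_camera('side'))
a=cv2.imread('pics/w11.png')[60:230,60:400];b=cv2.imread('pics/side1.png')[140:225,160:330];cv2.imwrite('pics/n.png',np.vstack([cv2.resize(a,(600,300)),cv2.resize(b,(600,300))]))
E
```

```text
time: 28.6
eef_pos: [0.6115, 0.1872, 0.2314]
tcp_rot: [0.996, -0.092, 0.005, -0.001]
contact_force: [0.2, -0.0, -0.1]
opening: 0.531
finger_force: 0.0
time: 29.02
eef_pos: [0.5586, 0.1351, 0.2247]
tcp_rot: [0.996, -0.092, -0.0, -0.0]
contact_force: [1.0, 0.1, 0.1]
opening: 0.529
finger_force: 0.0
tcp [0.5586 0.1351 0.2247] yaw -10.52 t 29.0167
lid_square_small 0.69 (471, 216) [ 0.4351 -0.1246  0.    ]
beaker 0.89 (375, 231) [ 0.4368 -0.0015  0.    ]
beaker 0.58 (167, 268) [0.4332 0.2821 0.    ]
lid_round_big 0.78 (168, 268) [0.4324 0.2814 0.    ]
FIT lid_square [0.5859 0.0684] yaw -10.36 cost 0.023
FIT lid_round [0.6062 0.1864] yaw 6.36 cost 0.058
```

View pics/n.png

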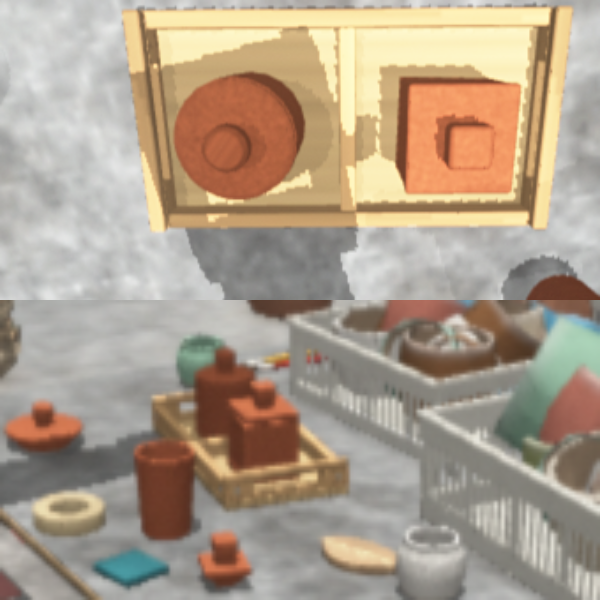

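Both lids lie flat and level on their jars: round at n.png (238,135) and (222,390), square at (460,135) and (263,415). The spare lids and the beaker haven't moved, and the gripper is clear.

```bash
python3 -c "
from plant import sign_off; print(sign_off())"
```

```text
the job is handed in; nothing more can be done
None
```

The round and square jars stand upright in the tote, one per compartment, each closed with its own lid seated on the rim; the spare lids and the beaker stayed where they were, and I handed the job in at about 29 s (no verdict came back).

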